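# Find the weak return spring on the spring tester

## Task

Three look-alike return springs stand in the test plate and one has gone weak: press their blue caps down one after another with a test load of 12 N, holding it steady for about a second, and compare the loaded cap's top with the red line on the gauge board (a good spring stays above the line, the weak one sinks below it), going on until the weak one is found. Never load any spring beyond 16 N. Then take the weak spring out and stand it upright in the white weighing boat, leaving the good springs in their seats and the beaker, vial and stopper alone.

Things in the scene. Friction and masses are not known exactly. Their poses are not given: they have to be found in the camera images.
- tester: fixed spring test plate, an aluminium block 100x270x14 mm; origin at the centre of its underside, x towards the gauge board, y along the row of seats. Three round seats (30 mm wide, 6 mm deep) at x = -12 mm and y = +80, 0 and -80 mm. Along its far side stands a white gauge board 250 mm wide, 5 mm thick, front face at x = +38 mm, top 81 mm above the worktop
- mark (a point): middle of the red reference line, 2 mm thick and level, that runs across the gauge board, 55 mm above the worktop. The cap tops stand at 70 mm unloaded, so a cap whose top is level with the line has gone down 15 mm
- spring_1_top (a point): top centre of return spring 1: a steel coil spring, 62 mm long unloaded, between a round steel foot (28 mm diameter, 10 mm high) and a blue round cap (26 mm diameter, 14 mm high, flat top). The point is the middle of the cap's flat top and moves down with it; z is up along the spring. Spring (80 g) stands loose in one of the tester's seats, its foot 6 mm deep. The three springs look alike and which one stands where, and which one is weak, is not known. Grasp it round the cap
- spring_2_top (a point): top centre of return spring 2: a steel coil spring, 62 mm long unloaded, between a round steel foot (28 mm diameter, 10 mm high) and a blue round cap (26 mm diameter, 14 mm high, flat top). The point is the middle of the cap's flat top and moves down with it; z is up along the spring. Spring (80 g) stands loose in one of the tester's seats, its foot 6 mm deep. The three springs look alike and which one stands where, and which one is weak, is not known. Grasp it round the cap
- spring_3_top (a point): top centre of return spring 3: a steel coil spring, 62 mm long unloaded, between a round steel foot (28 mm diameter, 10 mm high) and a blue round cap (26 mm diameter, 14 mm high, flat top). The point is the middle of the cap's flat top and moves down with it; z is up along the spring. Spring (80 g) stands loose in one of the tester's seats, its foot 6 mm deep. The three springs look alike and which one stands where, and which one is weak, is not known. Grasp it round the cap
- spring_1_cap (a joint): how far the cap of spring 1 is pressed down towards its foot, in m; 0 unloaded, 0.033 at the end of its travel. The spring's force grows in proportion to it from 0; the springs differ in stiffness (between 500 and 1500 N/m), which is to be found by pressing
- spring_2_cap (a joint): how far the cap of spring 2 is pressed down towards its foot, in m; 0 unloaded, 0.033 at the end of its travel. The spring's force grows in proportion to it from 0; the springs differ in stiffness (between 500 and 1500 N/m), which is to be found by pressing
- spring_3_cap (a joint): how far the cap of spring 3 is pressed down towards its foot, in m; 0 unloaded, 0.033 at the end of its travel. The spring's force grows in proportion to it from 0; the springs differ in stiffness (between 500 and 1500 N/m), which is to be found by pressing
- boat: white square weighing boat, open tray 57x57x16 mm, stuck to the worktop; origin at the centre of its underside, floor 2 mm thick, inside 44x44 mm
- small_beaker: small clear beaker, 46x52x49 mm, loose bystander; origin at the centre of its underside
- small_vial: small clear vial with black screw cap, 22 mm diameter, 40 mm high, loose bystander; origin at the centre of its underside
- red_stopper: red-brown rubber stopper, 28 mm diameter, 24 mm high, loose bystander; origin at the centre of its underside
Not all that is in view belongs to the job. What is shaped like the boat but pink is not meant.

How it is judged:
By the outcome, as a careful person would: the job done as asked, in the order asked, and still so for the second after the job is handed in, with the robot touching nothing.
It also fails if it takes over 72 s, if anything falls off the work surface, if the arm or the gripper's body presses on something with over 40 N, if the wrist force passes 120 N, or if a joint passes its speed limit or range.

## Robot

A 6-joint arm with a two-finger parallel gripper is mounted at the origin on a cart in front of the work surface, level with it; the furniture and walls round the work are solid. World frame = base frame: x ahead of the robot, y to its left, z up, the work surface at z = 0. Lengths are in m, angles in degrees, forces in N, time in s.
With the tool pointing down it reaches from about 0.35 to 0.725 m from the base axis. Payload 4.3 kg.
Tool frame: the origin (TCP) lies midway between the tips of the shut fingers; the grasp point (between the pads) lies 19 mm behind it (grasp_offset is the distance from the TCP to the grasp point, in m); y points along the fingers, x is the direction in which the jaws open and shut, and the axes are right-handed (so a half turn about y gives the same grasp; the last joint's range is limited). The gripper opens to 85 mm and grips with 20 to 120 N. Pads are 22 mm wide; open, the fingers measure 114 mm over their backs; the gripper's body (76 mm by 85 mm) begins 54 mm behind the grasp point. The pads swing forward as they close: fully open they stand 13 mm farther back than shut.
Start: joints at [-72.038, 21.618, 4.641, 73.018, 0, 83.68], TCP at [0.236, -0.524, 0.231] pointing down, gripper open.
Joint ranges: [-156.06, 156.06], [-48.1, 94.91], [-58.44, 69.94], [-101.28, 121.22], [-78.64, 73.56], [-180, 180]. Speed limits (degrees/s): [147.25, 147.25, 180, 180, 180, 180].

## Interface

Orientations are given as [roll, pitch, yaw] about the fixed x, y, z axes, in that order (R = Rz(yaw) Ry(pitch) Rx(roll)).
In Python, from rig import get_state, camera, calibration, job_done, grasp_offset gives the robot as it stands.
- The arm moves only by the tool send_rows, never from a script. Its argument "moves" is one flat list of numbers, 7 for each row, row after row: the turn, a rotation vector about the tool's x, y, z as a fraction of full scale, then the shift along the tool's x, y, z as a fraction of full scale, then the opening, from -1 (shut) to 1 (fully open), so that 0 is half open. In form: [ax, ay, az, tx, ty, tz, grip, ax, ay, az, tx, ty, tz, grip, ...]. A call has 1 to 5 rows; each row shifts and turns the pose as measured when the row begins, along the tool's axes as they then stand; what a row does not reach is not made up. Full scale, the value 1, is 40 mm for a shift and 0.12 rad for a turn. A row lasts 1/12 s, in which the tool goes at most 41.7 mm and 7.16 degrees, less where a joint would pass 70% of its speed; a pose out of reach is approached as far as the arm can. A call with a number of a shift or a turn outside -1 to 1 is refused whole. A call with a gripper value outside its range is refused whole. The fingers move at their own pace and stop on an object; "grip_force" is the grip in N (left out, the last holds). Time passes only in rows, so rows that do not move let the fingers close. It gives the time, the measured TCP pose, the force and the opening at its end, in the units of the state.
- get_state(): the state, without advancing time (a new reading comes with each control period).
- camera(name): name is "side" or "top"; returns the picture (420x560x3 uint8, blue, green, red); there is no depth.
- calibration(name): a dict with "intrinsics" (3x3 intrinsics, pixels), "origin" and "rotation" of the camera in the world. Camera axes: x right, y down, z forward; pixel columns grow to the right and rows downward; lengths in m; the calibration is good to about 2 mm. A picture is of the moment at which its call begins. calibration takes no time and is no camera call.
- job_done(): hands the job in, once; it reports no verdict.
The state is a dict: "time": time; "joint_pos": joint angles; "joint_vel": joint speeds; "joint_efforts": joint torques, N m; "tcp_pos": TCP position; "tcp_rot": TCP orientation; "ft_force": force on the tool from outside, world axes, zero at the start; "ft_torque": the same for the moment, N m; "grip_width": opening from 0.0 (shut) to 1.0 (fully open).
Only numpy, scipy, OpenCV 4.12 (cv2) and the standard library are available. Lean on these libraries where they do the work, as an engineer would, in place of code of your own. Each camera call takes 0.05 s, during which the arm holds its last target.

## Working session

There is one attempt and no reset: what is moved stays moved. The work goes in short steps, Python scripts to look and compute and a tool call to move; the robot and the scene stay as the last step left them, time stands still between calls to the robot, and variables do not carry over. Pictures are saved under pics/ and viewed, and the job is handed in when it is done.

Besides the shell and the picture viewer there is one more tool, called after "Emit:" by a JSON object that holds its "op" and its "data", one argument or row to a line. send_rows: Moves the arm, as the interface text tells. Its arguments: {"type":"object","properties":{"moves":{"type":"array","items":{"type":"number","minimum":-1,"maximum":1}},"grip_force":{"type":"number"}},"required":["moves"]}

```bash
ls; mkdir -p pics
python3 - <<'E'
from rig import *
import cv2,numpy as np
np.set_printoptions(precision=4,suppress=True)
s=get_state();print(s)
for n in("side","top"):
    cv2.imwrite(f"pics/{n}0.png",camera(n));c=calibration(n);print(n,c)
print(grasp_offset)
E
```

```text
pics
{'time': 0.0, 'joint_pos': array([-72.0371,  21.6607,   4.5635,  73.0178,  -0.0004,  83.68  ]), 'joint_vel': array([-0.083 ,  0.0517, -0.0092, -0.0138, -0.0431,  0.0276]), 'joint_efforts': array([ -0.0004, -46.3609,  26.9872,   0.021 ,  -0.0003,  -0.    ]), 'tcp_pos': array([ 0.2363, -0.5235,  0.2304]), 'tcp_rot': array([-89.9878,   0.1144, -65.717 ]), 'ft_force': array([0.8598, 0.0611, 0.4915]), 'ft_torque': array([ 0.0155,  0.0024, -0.0307]), 'grip_width': 0.9941829209222061}
side {'intrinsics': array([[505.9654,   0.    , 276.6547],
       [  0.    , 505.9654, 207.8413],
       [  0.    ,   0.    ,   1.    ]]), 'origin': array([ 0.2631, -0.714 ,  0.656 ]), 'rotation': array([-126.9893,   -0.0485,  -15.983 ])}
top {'intrinsics': array([[448.423 ,   0.    , 290.7807],
       [  0.    , 448.423 , 210.2225],
       [  0.    ,   0.    ,   1.    ]]), 'origin': array([0.3163, 0.0408, 1.1603]), 'rotation': array([-170.3573,   -0.4806,  -90.242 ])}
0.0187
```

View pics/side0.png

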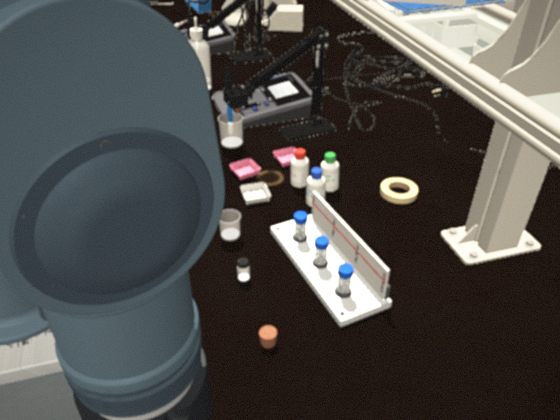

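View pics/top0.png

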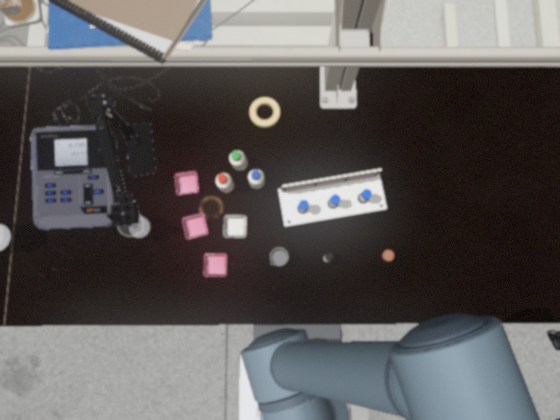

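The side view shows the three blue caps at about (301,217), (321,243) and (345,271) in front of the gauge board. The white boat is at (255,193), with the pink boats around it. In the top view the caps are at about (304,207), (335,201) and (366,196), and the white boat is at (235,226). The blue-capped object at (256,175) is a bottle and is not one of the springs.

```bash
cat > h.py <<'E'
from rig import *
import cv2,numpy as np
from scipy.spatial.transform import Rotation as Ro
np.set_printoptions(precision=4,suppress=True)
def ray(n,px):
    c=calibration(n);R=Ro.from_euler('xyz',c['rotation'],degrees=True).as_matrix()
    d=R@np.linalg.inv(c['intrinsics'])@np.array([px[0],px[1],1.]);return np.array(c['origin']),d
def plane(n,px,z):
    o,d=ray(n,px);return o+d*(z-o[2])/d[2]
def proj(n,p):
    c=calibration(n);R=Ro.from_euler('xyz',c['rotation'],degrees=True).as_matrix()
    q=c['intrinsics']@(R.T@(np.array(p)-c['origin']));return q[:2]/q[2]
def tri(a,b):
    (o1,d1),(o2,d2)=ray('side',a),ray('top',b)
    A=np.stack([d1,-d2],1);t=np.linalg.lstsq(A,o2-o1,rcond=None)[0]
    p,q=o1+t[0]*d1,o2+t[1]*d2;return (p+q)/2,np.linalg.norm(p-q)
def blobs(m,amin=20):
    n,l,s,c=cv2.connectedComponentsWithStats(m.astype(np.uint8))
    return [(c[i].round(1),s[i]) for i in range(1,n) if s[i][4]>=amin]
E
python3 - <<'E'
from h import *
for n in("side","top"):
    im=cv2.imread(f"pics/{n}0.png");h=cv2.cvtColor(im,cv2.COLOR_BGR2HSV)
    H,S,V=cv2.split(h)
    print(n,'blue');
    for b in blobs((H>100)&(H<125)&(S>150)&(V>90)):print(b, plane(n,b[0],.07 if n=='top' else .063))
    print('white')
    for b in blobs((S<50)&(V>140),150):print(b,plane(n,b[0],.016))
    print('red')
    for b in blobs(((H<12)|(H>172))&(S>100)&(V>80)):print(b,plane(n,b[0],.024))
t=cv2.imread("pics/top0.png");s=cv2.imread("pics/side0.png")
a=cv2.resize(t[150:280,170:400],None,fx=3.4,fy=3.4,interpolation=cv2.INTER_CUBIC);cv2.imwrite("pics/tc.png",a)
a=cv2.resize(s[140:355,220:400],None,fx=2.7,fy=2.7,interpolation=cv2.INTER_CUBIC);cv2.imwrite("pics/sc.png",a)
E
```

```text
side blue
(array([229.5, 113. ]), array([228, 106,   4,  15,  46], dtype=int32)) [0.4753 0.469  0.063 ]
(array([315.6, 172.1]), array([311, 166,  10,  12,  81], dtype=int32)) [0.596  0.1424 0.063 ]
(array([299.8, 215.8]), array([293, 210,  15,  14, 148], dtype=int32)) [0.5158 0.0062 0.063 ]
(array([321.4, 242.3]), array([316, 237,  12,  12, 122], dtype=int32)) [ 0.529  -0.0777  0.063 ]
(array([345.4, 270.6]), array([339, 264,  14,  14, 145], dtype=int32)) [ 0.5428 -0.1567  0.063 ]
white
(array([284.7,  15.5]), array([ 261,    0,   43,   31, 1003], dtype=int32)) [0.904  1.3976 0.016 ]
(array([480.8,  57.9]), array([  334,     0,   226,   164, 16493], dtype=int32)) [1.4166 0.7394 0.016 ]
(array([235. ,  17.8]), array([224,   8,  23,  18, 231], dtype=int32)) [0.6942 1.4233 0.016 ]
(array([200.6,  49.8]), array([189,  17,  22,  73, 637], dtype=int32)) [0.4946 1.0841 0.016 ]
(array([282.5,  89.2]), array([268,  81,  30,  18, 331], dtype=int32)) [0.6804 0.6763 0.016 ]
(array([233.7, 130.8]), array([218, 108,  58,  40, 609], dtype=int32)) [0.4816 0.4579 0.016 ]
(array([501.1, 202.3]), array
[... 1936 characters left out ...]
array([137.4, 373.9]), array([    0,   325,   311,    95, 25666], dtype=int32)) [0.1082 0.4049 0.016 ]
(array([374.6, 331.9]), array([ 341,  324,   75,   18, 1039], dtype=int32)) [ 0.2042 -0.176   0.016 ]
(array([537.8, 365. ]), array([ 503,  324,   57,   96, 3458], dtype=int32)) [ 0.1234 -0.5747  0.016 ]
(array([459.5, 382.8]), array([ 407,  339,   99,   81, 4554], dtype=int32)) [ 0.0829 -0.379   0.016 ]
(array([369.6, 413.8]), array([347, 404,  58,  16, 502], dtype=int32)) [ 0.0132 -0.1572  0.016 ]
red
(array([221.7, 177.6]), array([218, 173,   9,  10,  63], dtype=int32)) [0.5958 0.2097 0.024 ]
(array([388.1, 255. ]), array([382, 249,  13,  13, 117], dtype=int32)) [ 0.3936 -0.2155  0.024 ]
```

View pics/tc.png

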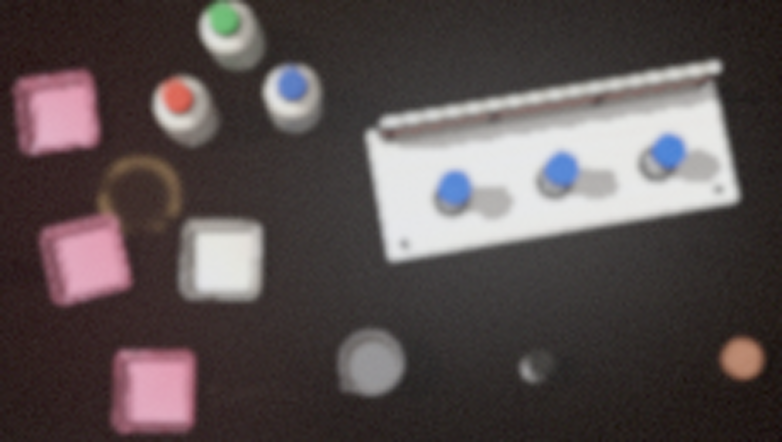

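View pics/sc.png

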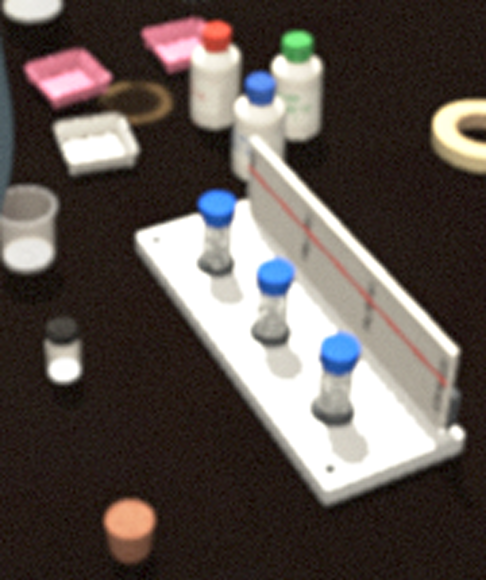

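The enlarged crops confirm it. The three short blue-capped coils stand in the plate, and the only white boat is at side (255,192) / top (235,226). I'll refine the positions next.

Run:
```python
from h import *
im=cv2.imread("pics/top0.png");H,S,V=cv2.split(cv2.cvtColor(im,cv2.COLOR_BGR2HSV))
T=[b for b in blobs((H>100)&(H<125)&(S>110)&(V>90),15) if b[0][1]>180 and 290<b[0][0]<380]
for b in T:print(b)
side={0:(299.8,215.8),1:(321.4,242.3),2:(345.4,270.6)}
T.sort(key=lambda b:b[0][0])
for i,b in enumerate(T):
    print(tri(side[i],b[0]), plane('top',b[0],.068), plane('side',side[i],.065))
im=cv2.imread("pics/side0.png");H,S,V=cv2.split(cv2.cvtColor(im,cv2.COLOR_BGR2HSV))
# boat rims
for n,(x0,y0,x1,y1) in {'side':(236,178,275,210),'top':(218,210,252,242)}.items():
    im=cv2.imread(f"pics/{n}0.png")[y0:y1,x0:x1];H,S,V=cv2.split(cv2.cvtColor(im,cv2.COLOR_BGR2HSV))
    m=((V>90)&(S<90)).astype(np.uint8);c=max(cv2.findContours(m,0,1)[0],key=cv2.contourArea)
    r=cv2.minAreaRect(c);bx=cv2.boxPoints(r)+[x0,y0];print(n,r,[plane(n,p,.014)[:2] for p in bx],plane(n,bx.mean(0),.010))
s=get_state();print(s['time'],s['tcp_pos'],s['tcp_rot'])
```

```text
(array([366.2, 194.1]), array([362, 190,   9,   9,  59], dtype=int32))
(array([334.8, 199.5]), array([331, 196,   8,   8,  55], dtype=int32))
(array([303.4, 204.9]), array([299, 201,   9,   9,  58], dtype=int32))
(array([ 0.5143, -0.0003,  0.0684]), np.float64(0.0014911454675354582)) [ 0.5151 -0.0004  0.068 ] [0.515  0.0038 0.065 ]
(array([ 0.5289, -0.0789,  0.0641]), np.float64(0.0007774354391822321)) [ 0.5285 -0.0786  0.068 ] [ 0.5281 -0.0798  0.065 ]
(array([ 0.5426, -0.1577,  0.0641]), np.float64(0.0005047192378326651)) [ 0.542  -0.1571  0.068 ] [ 0.5419 -0.1585  0.065 ]
side ((19.310810089111328, 14.364866256713867), (21.20747184753418, 30.4138126373291), 80.53767395019531) [array([0.4401, 0.2127]), array([0.5102, 0.2137]), array([0.4961, 0.1337]), array([0.4301, 0.1338])] [0.47   0.1779 0.01  ]
top ((16.5, 16.0), (24.0, 25.0), 90.0) [array([0.5016, 0.2083]), array([0.5014, 0.1437]), array([0.4391, 0.1429]), array([0.4393, 0.207 ])] [0.4708 0.1759 0.01  ]
0.1 [ 0.2363 -0.5236  0.2305] [-89.9877   0.1052 -65.7165]
```

Emit:
{"op": "send_rows", "data": {
  "moves": [0, 0.6, 0, -0.5, 0, 0.9, -1, 0, 0.6, 0, -0.5, 0, 0.9, -1, 0, 0.6, 0, -0.5, 0, 0.9, -1, 0, 0.4, 0, -0.5, 0, 0.9, -1],
  "grip_force": 20
}}

```text
time: 0.43
tcp_pos: [0.3456, -0.4057, 0.2272]
tcp_rot: [-90.2, 0.2, -82.4]
ft_force: [1.0, -0.1, 0.3]
grip_width: 0.453
```

Emit:
{"op": "send_rows", "data": {
  "moves": [0, -0.3, 0, -0.85, 0.2, 0.95, -1, 0, 0, 0, -0.85, 0.2, 0.95, -1, 0, 0, 0, -0.85, 0.3, 0.95, -1, 0, 0, 0, -0.85, 0.3, 0.95, -1, 0, 0, 0, -0.8, 0.3, 0.9, -1]
}}

```text
time: 0.85
tcp_pos: [0.4744, -0.2468, 0.1856]
tcp_rot: [-90.1, 0.1, -80.5]
ft_force: [1.0, -0.5, -0.6]
grip_width: -0.001
```

```bash
cat > st.py <<'E'
from h import *
import sys
C={'L':(0.5145,-0.0005),'M':(0.5287,-0.0788),'R':(0.5422,-0.1572),'B':(0.4705,0.1755)}
s=get_state();R=Ro.from_euler('xyz',s['tcp_rot'],degrees=True).as_matrix()
t=np.array([*C[sys.argv[1]],float(sys.argv[2])])
print(s['time'],s['tcp_pos'],s['tcp_rot'],'F',s['ft_force'],'gw',s['grip_width'])
print('shift units',R.T@(t-s['tcp_pos'])/.04)
Rt=Ro.from_euler('xyz',[-90,0,float(sys.argv[3]) if len(sys.argv)>3 else -80],degrees=True).as_matrix()
print('turn units',Ro.from_matrix(R.T@Rt).as_rotvec()/.12)
E
python3 st.py R .1
```

```text
0.85 [ 0.4744 -0.2468  0.1856] [-90.1303   0.0508 -80.4527] F [ 0.9746 -0.4705 -0.5698] gw -0.0009348973164722239
shift units [-1.9258  2.1382  2.0489]
turn units [ 0.0189 -0.0658 -0.0075]
```

Emit:
{"op": "send_rows", "data": {
  "moves": [0, 0, 0, -0.7, 0.4, 0.75, -1, 0, 0, 0, -0.7, 0.4, 0.7, -1, 0, 0, 0, -0.35, 0.5, 0.4, -1, 0, 0, 0, 0, 0.4, 0, -1, 0, 0, 0, 0, 0.0, 0, -1]
}}

```text
time: 1.27
tcp_pos: [0.5362, -0.158, 0.1144]
tcp_rot: [-90.2, 0.3, -79.8]
ft_force: [-0.3, 0.2, -0.3]
grip_width: -0.0
```

```bash
python3 st.py R .1
```

```text
1.2667 [ 0.5362 -0.158   0.1144] [-90.1963   0.2843 -79.7779] F [-0.3459  0.2016 -0.2953] gw -0.00041579175696535
shift units [0.0084 0.3601 0.1526]
turn units [ 0.0286  0.0324 -0.0413]
```

Emit:
{"op": "send_rows", "data": {
  "moves": [0.03, 0.03, -0.04, 0.01, 0.3, 0.15, -1, 0, 0, 0, 0, 0.35, 0, -1, 0, 0, 0, 0, 0.0, 0, -1]
}}

```text
time: 1.52
tcp_pos: [0.5412, -0.1565, 0.0876]
tcp_rot: [-90.1, 0.1, -79.9]
ft_force: [0.0, 0.4, -0.1]
grip_width: 0.004
```

```bash
python3 st.py R .1
cat > pic.py <<'E'
from h import *
import sys
n,out,x0,y0,x1,y1,f=sys.argv[1],sys.argv[2],*map(float,sys.argv[3:])
im=camera(n);cv2.imwrite(f"pics/{out}_full.png",im)
cv2.imwrite(f"pics/{out}.png",cv2.resize(im[int(y0):int(y1),int(x0):int(x1)],None,fx=f,fy=f,interpolation=cv2.INTER_CUBIC))
E
python3 pic.py side R1 280 170 420 330 3.6
```

```text
1.5167 [ 0.5412 -0.1565  0.0876] [-90.1335   0.0802 -79.938 ] F [ 0.0436  0.3878 -0.0534] gw 0.004480029444802926
shift units [ 0.0206 -0.3113  0.0202]
turn units [ 0.0194  0.009  -0.0117]
```

View pics/R1.png

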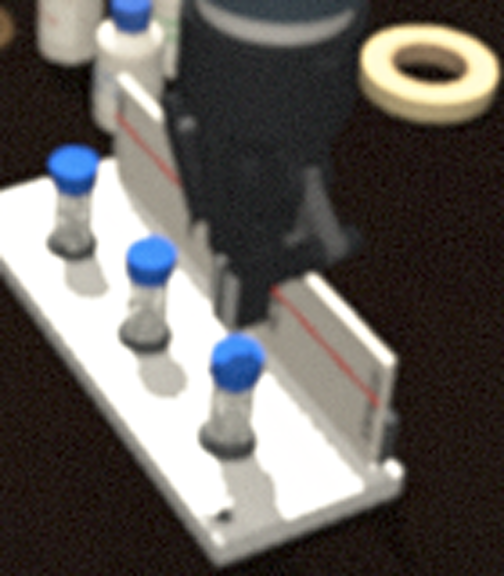

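The shut fingertips (crop 240,325) sit just above the right cap (crop 237,355), centred, and clear of the gauge board.

Emit:
{"op": "send_rows", "data": {
  "moves": [0.02, 0, 0, 0.02, 0.12, 0.02, -1, 0, 0, 0, 0, 0.12, 0, -1, 0, 0, 0, 0, 0.1, 0, -1, 0, 0, 0, 0, 0.05, 0, -1]
}}

```text
time: 1.9
tcp_pos: [0.5444, -0.1603, 0.0763]
tcp_rot: [-89.6, -0.1, -80.1]
ft_force: [0.2, 0.8, -0.0]
grip_width: 0.002
```

Emit:
{"op": "send_rows", "data": {
  "moves": [0, 0, 0, 0, 0, 0, -1, 0, 0, 0, 0, 0, 0, -1]
}}

```text
time: 2.07
tcp_pos: [0.5444, -0.1608, 0.0764]
tcp_rot: [-89.6, -0.2, -80.2]
ft_force: [-0.5, -1.1, 0.6]
grip_width: -0.004
```

```bash
python3 st.py R .07
```

```text
2.0667 [ 0.5444 -0.1608  0.0764] [-89.6328  -0.1577 -80.1671] F [-0.4505 -1.0916  0.6049] gw -0.004069168514478269
shift units [-0.0978  0.1606 -0.0389]
turn units [-0.0534 -0.0242  0.023 ]
```

Emit:
{"op": "send_rows", "data": {
  "moves": [-0.05, -0.02, 0.02, -0.09, 0.06, -0.04, -1, 0, 0, 0, 0, 0.06, 0, -1, 0, 0, 0, 0, 0.05, 0, -1]
}}

```text
time: 2.32
tcp_pos: [0.5427, -0.1576, 0.0702]
tcp_rot: [-89.9, -0.1, -80.0]
ft_force: [-0.0, 0.1, 0.5]
grip_width: 0.001
```

```bash
python3 st.py R .07
```

```text
2.3167 [ 0.5427 -0.1576  0.0702] [-89.9143  -0.0661 -80.0274] F [-0.017   0.0933  0.5012] gw 0.000510920196357995
shift units [-0.0123  0.0058 -0.0107]
turn units [-0.0125 -0.004   0.0096]
```

Emit:
{"op": "send_rows", "data": {
  "moves": [0, 0, 0, 0, 0.06, 0, -1, 0, 0, 0, 0, 0.06, 0, -1, 0, 0, 0, 0, 0, 0, -1]
}}

```text
time: 2.57
tcp_pos: [0.5429, -0.1576, 0.0655]
tcp_rot: [-89.9, -0.1, -80.0]
ft_force: [-0.8, -0.4, 4.5]
grip_width: -0.001
```

Emit:
{"op": "send_rows", "data": {
  "moves": [0, 0, 0, 0, 0.06, 0, -1, 0, 0, 0, 0, 0.05, 0, -1, 0, 0, 0, 0, 0, 0, -1]
}}

```text
time: 2.82
tcp_pos: [0.5436, -0.1578, 0.0633]
tcp_rot: [-89.8, -0.2, -80.0]
ft_force: [-2.9, 0.5, 8.0]
grip_width: 0.002
```

Emit:
{"op": "send_rows", "data": {
  "moves": [0, 0, 0, 0, 0.04, 0, -1, 0, 0, 0, 0, 0, 0, -1]
}}

```text
time: 2.98
tcp_pos: [0.5441, -0.158, 0.0637]
tcp_rot: [-89.7, -0.2, -80.0]
ft_force: [-1.9, 1.5, 7.6]
grip_width: -0.003
```

Emit:
{"op": "send_rows", "data": {
  "moves": [-0.02, 0, 0, 0, 0.08, -0.03, -1, 0, 0, 0, 0, 0.08, -0.03, -1]
}}

```text
time: 3.15
tcp_pos: [0.5434, -0.1584, 0.0603]
tcp_rot: [-89.6, -0.3, -80.0]
ft_force: [-1.8, 2.4, 12.6]
grip_width: 0.003
```

Emit:
{"op": "send_rows", "data": {
  "moves": [0, 0, 0, 0, 0.05, -0.01, -1, 0, 0, 0, 0, 0.05, 0, -1]
}}

```text
time: 3.32
tcp_pos: [0.5441, -0.1582, 0.0593]
tcp_rot: [-89.4, -0.3, -79.9]
ft_force: [-4.1, 2.1, 14.4]
grip_width: 0.002
```

Emit:
{"op": "send_rows", "data": {
  "moves": [-0.04, 0, 0, 0, 0.0, -0.02, -1, -0.02, 0, 0, 0, 0.03, -0.01, -1]
}}

```text
time: 3.48
tcp_pos: [0.5439, -0.1582, 0.0613]
tcp_rot: [-89.7, -0.4, -79.9]
ft_force: [-2.6, 2.2, 12.3]
grip_width: -0.0
```

Emit:
{"op": "send_rows", "data": {
  "moves": [-0.02, 0, 0, 0, 0.035, -0.01, -1, 0, 0, 0, 0, 0.035, -0.01, -1]
}}

```text
time: 3.65
tcp_pos: [0.5443, -0.1583, 0.0616]
tcp_rot: [-89.6, -0.4, -79.9]
ft_force: [-3.6, 1.2, 10.7]
grip_width: -0.003
```

Emit:
{"op": "send_rows", "data": {
  "moves": [0, 0, 0, 0, 0.05, -0.01, -1, 0, 0, 0, 0, 0.045, -0.01, -1]
}}

```text
time: 3.82
tcp_pos: [0.5446, -0.1585, 0.0609]
tcp_rot: [-89.4, -0.5, -79.9]
ft_force: [-4.0, 2.2, 12.7]
grip_width: -0.001
```

Emit:
{"op": "send_rows", "data": {
  "moves": [0, 0, 0, 0, 0.04, -0.01, -1, 0, 0, 0, 0, 0.04, -0.01, -1]
}}

```text
time: 3.98
tcp_pos: [0.5449, -0.1586, 0.0609]
tcp_rot: [-89.3, -0.6, -79.8]
ft_force: [-3.5, 1.0, 11.8]
grip_width: 0.003
```

Emit:
{"op": "send_rows", "data": {
  "moves": [0, 0, 0, 0, 0.04, -0.01, -1, 0, 0, 0, 0, 0.04, -0.01, -1]
}}

```text
time: 4.15
tcp_pos: [0.5452, -0.1588, 0.0609]
tcp_rot: [-89.1, -0.7, -79.8]
ft_force: [-4.1, 1.3, 11.7]
grip_width: 0.005
```

Emit:
{"op": "send_rows", "data": {
  "moves": [0, 0, 0, 0, 0.04, -0.01, -1, 0, 0, 0, 0, 0.04, -0.01, -1]
}}

```text
time: 4.32
tcp_pos: [0.5456, -0.1589, 0.0611]
tcp_rot: [-88.9, -0.7, -79.8]
ft_force: [-3.0, 2.2, 13.5]
grip_width: 0.005
```

```bash
python3 pic.py side R2 280 170 420 330 3.6; python3 st.py R .07
```

```text
4.3667 [ 0.5456 -0.159   0.0611] [-88.8831  -0.7357 -79.8109] F [-3.0215  1.6727 12.3604] gw -0.0008865091388898986
shift units [-0.056  -0.225  -0.0712]
turn units [-0.1626  0.0286  0.1067]
```

Emit:
{"op": "send_rows", "data": {
  "moves": [-0.03, 0, 0.02, 0, 0.04, -0.02, -1, -0.03, 0, 0.02, 0, 0.04, -0.02, -1]
}}

```text
time: 4.53
tcp_pos: [0.5452, -0.1591, 0.0612]
tcp_rot: [-89.1, -0.5, -79.8]
ft_force: [-3.5, 1.6, 11.8]
grip_width: -0.001
```

Emit:
{"op": "send_rows", "data": {
  "moves": [-0.02, 0, 0.02, 0, 0.04, -0.02, -1, -0.02, 0, 0.02, 0, 0.04, -0.02, -1]
}}

```text
time: 4.7
tcp_pos: [0.5449, -0.1592, 0.0613]
tcp_rot: [-89.2, -0.3, -79.7]
ft_force: [-2.9, 1.9, 12.0]
grip_width: -0.001
```

Emit:
{"op": "send_rows", "data": {
  "moves": [-0.02, 0, 0.02, 0, 0.04, -0.02, -1, -0.02, 0, 0.02, 0, 0.04, -0.02, -1, -0.02, 0, 0.02, 0, 0.04, -0.02, -1]
}}

```text
time: 4.95
tcp_pos: [0.5445, -0.1591, 0.0612]
tcp_rot: [-89.3, 0.1, -79.7]
ft_force: [-3.1, 1.6, 11.1]
grip_width: -0.001
```

View pics/R2.png

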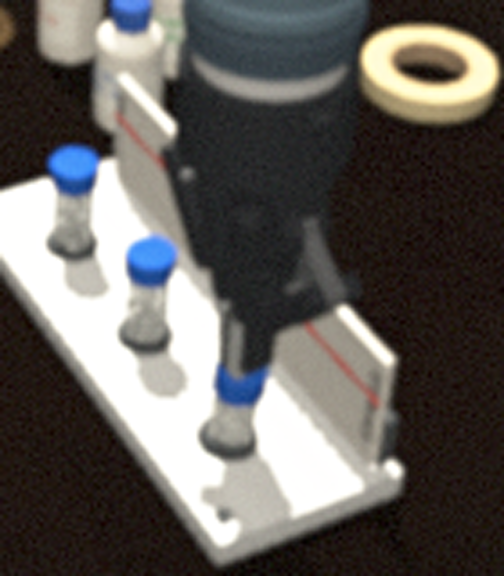

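The right cap (crop 241,385) has gone down about 9 mm under 12 N, to about 61 mm. That is above the 55 mm line, so this spring is good. I'll lift off and go to the middle spring.

Emit:
{"op": "send_rows", "data": {
  "moves": [-0.02, 0, -0.02, 0, -0.2, 0, -1, 0, 0, 0, 0, -0.4, 0, -1, 0, 0, 0, 0, -0.4, 0, -1]
}}

```text
time: 5.2
tcp_pos: [0.5418, -0.1577, 0.1]
tcp_rot: [-89.7, 0.2, -79.7]
ft_force: [0.0, -0.1, 0.4]
grip_width: 0.001
```

```bash
python3 st.py M .08
```

```text
5.2 [ 0.5418 -0.1577  0.1   ] [-89.6658   0.2006 -79.6769] F [ 0.0117 -0.0686  0.4491] gw 0.0007808645839766794
shift units [-1.9981  0.5068  0.0296]
turn units [-0.0485  0.0469 -0.0293]
```

Emit:
{"op": "send_rows", "data": {
  "moves": [-0.04, 0.04, -0.03, -0.7, 0, 0.01, -1, 0, 0, 0, -0.7, 0.1, 0.02, -1, 0, 0, 0, -0.5, 0.2, 0, -1, 0, 0, 0, -0.05, 0.1, 0, -1]
}}

```text
time: 5.53
tcp_pos: [0.534, -0.0817, 0.0885]
tcp_rot: [-89.4, -0.3, -80.2]
ft_force: [0.7, 0.3, -0.0]
grip_width: -0.001
```

```bash
python3 st.py M .08
```

```text
5.5333 [ 0.534  -0.0817  0.0885] [-89.3548  -0.3356 -80.2299] F [ 0.6909  0.2708 -0.0453] gw -0.0010763322765494044
shift units [-0.0947  0.2115 -0.1218]
turn units [-0.0937 -0.0332  0.049 ]
```

Emit:
{"op": "send_rows", "data": {
  "moves": [-0.08, -0.03, 0.04, -0.1, 0.1, -0.12, -1, 0, 0, 0, 0, 0.08, 0, -1, 0, 0, 0, 0, 0.05, 0, -1, 0, 0, 0, 0, 0, 0, -1]
}}

```text
time: 5.87
tcp_pos: [0.5275, -0.0786, 0.0772]
tcp_rot: [-90.1, -0.0, -79.9]
ft_force: [-0.8, -0.3, -0.9]
grip_width: -0.001
```

```bash
python3 st.py M .07
```

```text
5.8667 [ 0.5275 -0.0786  0.0772] [-90.0802  -0.0438 -79.9424] F [-0.8282 -0.3294 -0.8859] gw -0.0011928270137478996
shift units [0.0089 0.181  0.0295]
turn units [0.0117 0.0084 0.0064]
```

Emit:
{"op": "send_rows", "data": {
  "moves": [0, 0, 0, 0, 0.08, 0.02, -1, 0, 0, 0, 0, 0.08, 0, -1, 0, 0, 0, 0, 0.03, 0, -1]
}}

```text
time: 6.12
tcp_pos: [0.5293, -0.0807, 0.0692]
tcp_rot: [-90.0, -0.1, -80.1]
ft_force: [0.7, 0.7, 1.1]
grip_width: -0.002
```

```bash
python3 st.py M .07
```

```text
6.1167 [ 0.5293 -0.0807  0.0692] [-90.0218  -0.0952 -80.1103] F [0.654  0.6824 1.074 ] gw -0.0017675056271072864
shift units [-0.0505 -0.0198 -0.0066]
turn units [ 0.0032 -0.0161  0.0138]
```

Emit:
{"op": "send_rows", "data": {
  "moves": [0, 0, 0, 0, 0.06, 0, -1, 0, 0, 0, 0, 0.06, 0, -1]
}}

```text
time: 6.28
tcp_pos: [0.5301, -0.0813, 0.0648]
tcp_rot: [-89.9, -0.1, -80.2]
ft_force: [-2.4, 0.9, 6.9]
grip_width: -0.001
```

Emit:
{"op": "send_rows", "data": {
  "moves": [0, 0, 0, 0, 0.06, -0.01, -1, 0, 0, 0, 0, 0.06, -0.01, -1]
}}

```text
time: 6.45
tcp_pos: [0.5304, -0.0815, 0.0616]
tcp_rot: [-89.8, -0.1, -80.2]
ft_force: [-2.6, 2.0, 11.6]
grip_width: -0.0
```

Emit:
{"op": "send_rows", "data": {
  "moves": [-0.02, 0, 0.01, -0.02, 0.045, -0.02, -1, -0.02, 0, 0.01, -0.01, 0.04, -0.02, -1]
}}

```text
time: 6.62
tcp_pos: [0.5299, -0.0808, 0.0608]
tcp_rot: [-89.9, -0.0, -80.2]
ft_force: [-2.9, 1.9, 12.8]
grip_width: 0.004
```

Emit:
{"op": "send_rows", "data": {
  "moves": [-0.02, 0, 0.01, -0.01, 0.04, -0.02, -1, -0.02, 0, 0.01, -0.01, 0.04, -0.02, -1]
}}

```text
time: 6.78
tcp_pos: [0.5299, -0.0808, 0.0608]
tcp_rot: [-89.9, 0.0, -80.2]
ft_force: [-3.1, 1.8, 12.1]
grip_width: 0.002
```

Emit:
{"op": "send_rows", "data": {
  "moves": [-0.02, 0, 0.01, -0.01, 0.042, -0.02, -1, -0.02, 0, 0.01, -0.01, 0.042, -0.02, -1]
}}

```text
time: 6.95
tcp_pos: [0.53, -0.0809, 0.0608]
tcp_rot: [-89.9, 0.0, -80.2]
ft_force: [-2.9, 0.8, 11.9]
grip_width: -0.001
```

Emit:
{"op": "send_rows", "data": {
  "moves": [-0.02, 0, 0.01, -0.01, 0.042, -0.02, -1, -0.02, 0, 0.01, -0.01, 0.042, -0.02, -1]
}}

```text
time: 7.12
tcp_pos: [0.5301, -0.0809, 0.0609]
tcp_rot: [-90.0, 0.0, -80.2]
ft_force: [-1.8, 1.5, 12.5]
grip_width: -0.001
```

Emit:
{"op": "send_rows", "data": {
  "moves": [-0.02, 0, 0.01, -0.01, 0.042, -0.02, -1, -0.02, 0, 0.01, -0.01, 0.042, -0.02, -1]
}}

```text
time: 7.28
tcp_pos: [0.5301, -0.0809, 0.061]
tcp_rot: [-90.0, 0.0, -80.2]
ft_force: [-2.7, 0.5, 11.9]
grip_width: -0.001
```

```bash
python3 pic.py side M2 260 160 420 320 3.6; python3 st.py M .07
```

```text
7.3333 [ 0.5301 -0.0809  0.0609] [-90.0028   0.0451 -80.1562] F [-3.145   1.0959 12.6167] gw -0.00027340468120924975
shift units [-0.0588 -0.2265 -0.026 ]
turn units [ 0.0004 -0.0227 -0.0066]
```

Emit:
{"op": "send_rows", "data": {
  "moves": [-0.02, 0, 0.01, -0.01, 0.042, -0.02, -1, -0.02, 0, 0.01, -0.01, 0.042, -0.02, -1, -0.02, 0, 0.01, -0.01, 0.042, -0.02, -1]
}}

```text
time: 7.58
tcp_pos: [0.5302, -0.081, 0.061]
tcp_rot: [-90.1, 0.1, -80.2]
ft_force: [-2.6, -0.5, 12.2]
grip_width: -0.003
```

View pics/M2.png

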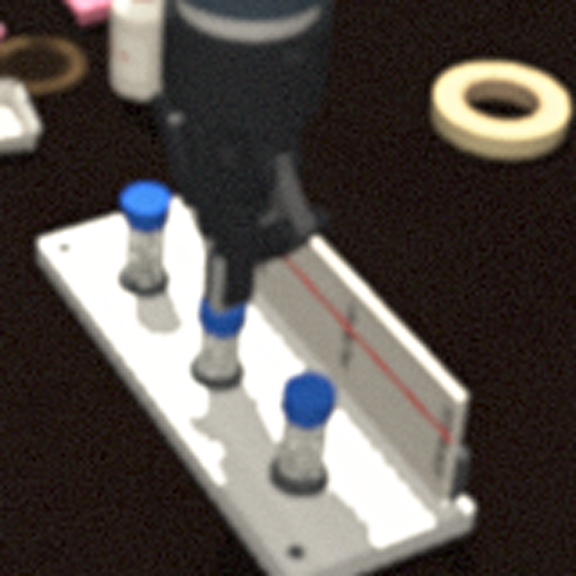

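The middle cap (crop 222,318) stays at 61 mm under 12 N, so this spring is also good. The left one is next.

Emit:
{"op": "send_rows", "data": {
  "moves": [0, 0, 0, 0, -0.2, 0, -1, 0, 0, 0, 0, -0.4, 0, -1, 0, 0, 0, 0, -0.4, 0, -1]
}}

```text
time: 7.83
tcp_pos: [0.5284, -0.0807, 0.1003]
tcp_rot: [-90.3, 0.2, -80.2]
ft_force: [-0.1, -0.1, 0.2]
grip_width: 0.001
```

Emit:
{"op": "send_rows", "data": {
  "moves": [0, 0, 0, -0.65, 0, 0, -1, 0, 0, 0, -0.65, 0.1, 0, -1, 0, 0, 0, -0.5, 0.2, -0.05, -1, 0, 0, 0, 0, 0.0, -0.05, -1]
}}

```text
time: 8.17
tcp_pos: [0.5172, -0.0111, 0.0926]
tcp_rot: [-89.6, -0.1, -80.4]
ft_force: [-1.3, 0.4, -0.2]
grip_width: -0.002
```

```bash
python3 st.py L .08
```

```text
8.1667 [ 0.5172 -0.0111  0.0926] [-89.6359  -0.1283 -80.4257] F [-1.2567  0.3633 -0.1713] gw -0.0017587153055555929
shift units [-0.2726  0.3153 -0.025 ]
turn units [-0.0529 -0.0619  0.0189]
```

Emit:
{"op": "send_rows", "data": {
  "moves": [-0.05, -0.06, 0.02, -0.27, 0.15, -0.03, -1, 0, 0, 0, 0, 0.1, 0, -1, 0, 0, 0, 0, 0.07, 0, -1, 0, 0, 0, 0, 0, 0, -1]
}}

```text
time: 8.5
tcp_pos: [0.5141, -0.0006, 0.0785]
tcp_rot: [-90.0, -0.1, -79.9]
ft_force: [0.1, -0.5, -0.8]
grip_width: -0.003
```

```bash
python3 st.py L .07
```

```text
8.5 [ 0.5141 -0.0006  0.0785] [-90.0229  -0.0647 -79.9414] F [ 0.0931 -0.468  -0.8281] gw -0.002841052638611582
shift units [-0.0013  0.2115  0.011 ]
turn units [0.0033 0.0085 0.0094]
```

Emit:
{"op": "send_rows", "data": {
  "moves": [0, 0, 0, 0, 0.08, 0, -1, 0, 0, 0, 0, 0.08, 0, -1, 0, 0, 0, 0, 0.05, 0, -1]
}}

```text
time: 8.75
tcp_pos: [0.5151, -0.0024, 0.0694]
tcp_rot: [-90.0, -0.1, -80.1]
ft_force: [0.2, 0.6, 0.4]
grip_width: -0.003
```

Emit:
{"op": "send_rows", "data": {
  "moves": [0, 0, 0, 0, 0.06, -0.01, -1, 0, 0, 0, 0, 0.06, -0.01, -1]
}}

```text
time: 8.92
tcp_pos: [0.5151, -0.0031, 0.0645]
tcp_rot: [-89.9, -0.1, -80.1]
ft_force: [-0.1, 0.5, 2.9]
grip_width: -0.005
```

Emit:
{"op": "send_rows", "data": {
  "moves": [0, 0, 0, 0, 0.06, -0.01, -1, 0, 0, 0, 0, 0.06, -0.01, -1]
}}

```text
time: 9.08
tcp_pos: [0.5154, -0.0031, 0.0602]
tcp_rot: [-89.8, -0.1, -80.2]
ft_force: [-1.1, 1.3, 5.6]
grip_width: 0.002
```

Emit:
{"op": "send_rows", "data": {
  "moves": [-0.01, 0, 0.01, -0.02, 0.07, -0.02, -1, -0.01, 0, 0.01, -0.02, 0.07, -0.02, -1]
}}

```text
time: 9.25
tcp_pos: [0.5151, -0.0023, 0.0559]
tcp_rot: [-89.7, -0.0, -80.2]
ft_force: [-1.3, -2.1, 8.8]
grip_width: -0.002
```

Emit:
{"op": "send_rows", "data": {
  "moves": [-0.01, 0, 0.01, -0.02, 0.07, -0.02, -1, -0.01, 0, 0.01, -0.02, 0.06, -0.02, -1]
}}

```text
time: 9.42
tcp_pos: [0.5152, -0.0024, 0.0526]
tcp_rot: [-89.6, -0.1, -80.2]
ft_force: [-1.7, -1.3, 11.0]
grip_width: -0.002
```

Emit:
{"op": "send_rows", "data": {
  "moves": [-0.01, 0, 0.01, -0.02, 0.06, -0.02, -1, -0.01, 0, 0.01, -0.01, 0.05, -0.02, -1]
}}

```text
time: 9.58
tcp_pos: [0.5152, -0.0025, 0.0505]
tcp_rot: [-89.6, -0.2, -80.2]
ft_force: [-2.3, 0.9, 11.1]
grip_width: 0.001
```

Emit:
{"op": "send_rows", "data": {
  "moves": [-0.02, 0, 0.01, -0.01, 0.045, -0.02, -1, -0.02, 0, 0.01, -0.01, 0.042, -0.02, -1]
}}

```text
time: 9.75
tcp_pos: [0.5152, -0.0025, 0.0496]
tcp_rot: [-89.6, -0.2, -80.2]
ft_force: [-3.0, 0.5, 11.6]
grip_width: 0.001
```

Emit:
{"op": "send_rows", "data": {
  "moves": [-0.02, 0, 0.01, -0.01, 0.042, -0.02, -1, -0.02, 0, 0.01, -0.01, 0.042, -0.02, -1]
}}

```text
time: 9.92
tcp_pos: [0.5152, -0.0025, 0.0491]
tcp_rot: [-89.7, -0.1, -80.2]
ft_force: [-2.7, 0.7, 12.0]
grip_width: 0.0
```

Emit:
{"op": "send_rows", "data": {
  "moves": [-0.02, 0, 0.01, -0.01, 0.042, -0.02, -1, -0.02, 0, 0.01, -0.01, 0.042, -0.02, -1]
}}

```text
time: 10.08
tcp_pos: [0.5152, -0.0025, 0.0486]
tcp_rot: [-89.7, -0.1, -80.2]
ft_force: [-1.8, 0.8, 12.3]
grip_width: 0.004
```

Emit:
{"op": "send_rows", "data": {
  "moves": [-0.02, 0, 0.01, -0.01, 0.042, -0.02, -1, -0.02, 0, 0.01, -0.01, 0.042, -0.02, -1]
}}

```text
time: 10.25
tcp_pos: [0.5152, -0.0025, 0.0483]
tcp_rot: [-89.8, -0.1, -80.2]
ft_force: [-2.6, 0.1, 12.6]
grip_width: -0.005
```

```bash
python3 pic.py side L2 260 140 420 300 3.6; python3 st.py L .07
```

```text
10.3 [ 0.5152 -0.0025  0.0482] [-89.767   -0.1236 -80.1788] F [-3.0531  0.5666 12.0477] gw -0.00035499160292204983
shift units [-0.0505 -0.544  -0.0071]
turn units [-0.0339 -0.026   0.018 ]
```

Emit:
{"op": "send_rows", "data": {
  "moves": [-0.02, 0, 0.01, -0.01, 0.042, -0.02, -1, -0.02, 0, 0.01, -0.01, 0.042, -0.02, -1]
}}

```text
time: 10.47
tcp_pos: [0.5153, -0.0025, 0.048]
tcp_rot: [-89.8, -0.1, -80.2]
ft_force: [-2.3, 0.1, 13.1]
grip_width: -0.001
```

Emit:
{"op": "send_rows", "data": {
  "moves": [-0.02, 0, 0.01, -0.01, 0.042, -0.02, -1, -0.02, 0, 0.01, -0.01, 0.042, -0.02, -1, -0.02, 0, 0.01, -0.01, 0.042, -0.02, -1]
}}

```text
time: 10.72
tcp_pos: [0.5153, -0.0025, 0.0477]
tcp_rot: [-89.9, -0.1, -80.2]
ft_force: [-4.3, 0.2, 12.0]
grip_width: -0.001
```

View pics/L2.png

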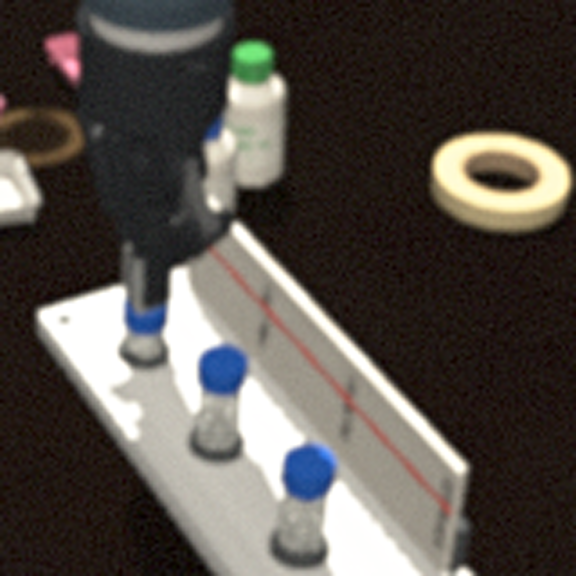

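The left cap (crop 145,318) sinks to 48 mm under 12 N, below the 55 mm line, so it is the weak one (about 560 N/m). I'll lift off, open the fingers and grasp it.

Emit:
{"op": "send_rows", "data": {
  "moves": [0, 0, 0, 0, -0.3, 0, -1, 0, 0, 0, 0, -0.6, 0, -1, 0, 0, 0, 0, -0.6, 0, -1, 0, 0, 0, 0, -0.2, 0, 0.1, 0, 0, 0, 0, 0, 0, 0.1],
  "grip_force": 25
}}

```text
time: 11.13
tcp_pos: [0.5159, -0.0032, 0.1187]
tcp_rot: [-89.7, -0.3, -80.2]
ft_force: [-0.1, 0.5, 0.0]
grip_width: 0.275
```

```bash
python3 st.py L .09; python3 pic.py side L3 220 120 420 300 3
python3 - <<'E'
from h import *
im=cv2.imread("pics/L3_full.png");H,S,V=cv2.split(cv2.cvtColor(im,cv2.COLOR_BGR2HSV))
for b in blobs((H>100)&(H<125)&(S>150)&(V>90)):print(b, plane('side',b[0],.065))
E
```

```text
11.1333 [ 0.5159 -0.0032  0.1187] [-89.7373  -0.2548 -80.1751] F [-0.0648  0.4802  0.0005] gw 0.2753241158646016
shift units [-0.0756  0.7177 -0.0264]
turn units [-0.0381 -0.0254  0.0371]
(array([229.5, 113.4]), array([228, 106,   4,  15,  43], dtype=int32)) [0.4741 0.4628 0.065 ]
(array([299.9, 215.9]), array([293, 210,  15,  14, 147], dtype=int32)) [0.5151 0.0035 0.065 ]
(array([321.5, 242.3]), array([316, 236,  12,  13, 123], dtype=int32)) [ 0.5283 -0.0799  0.065 ]
(array([345.5, 270.5]), array([339, 264,  14,  14, 147], dtype=int32)) [ 0.5422 -0.1584  0.065 ]
```

View pics/L3.png

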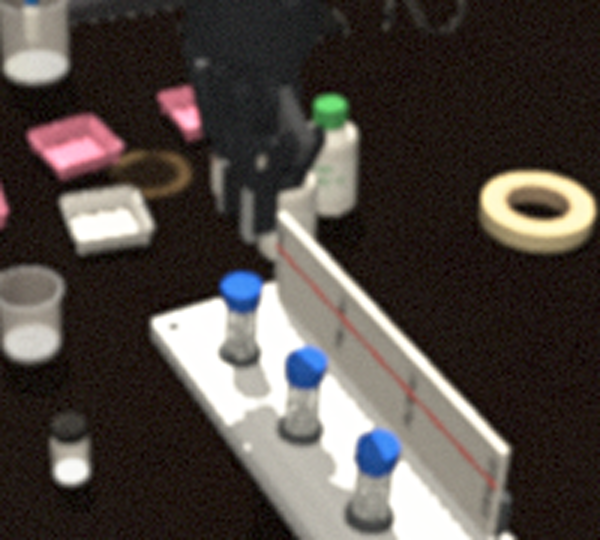

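All three springs are back up and in their seats (caps at side 300,216; 321,242; 345,270). I'll go down over the left one with the fingers half open.

Emit:
{"op": "send_rows", "data": {
  "moves": [-0.04, -0.02, 0.04, -0.1, 0.3, -0.02, 0.1, 0, 0, 0, 0, 0.3, 0, 0.1, 0, 0, 0, 0, 0.1, 0, 0.1, 0, 0, 0, 0, 0, 0, 0.1]
}}

```text
time: 11.52
tcp_pos: [0.5112, 0.0015, 0.0827]
tcp_rot: [-90.4, 0.2, -80.0]
ft_force: [-0.7, 0.2, -0.7]
grip_width: 0.547
```

```bash
python3 st.py L .04; python3 pic.py side L4 260 140 420 300 3.6
```

```text
11.5167 [0.5112 0.0015 0.0827] [-90.403    0.1684 -80.024 ] F [-0.6844  0.1514 -0.6604] gw 0.5467315577379509
shift units [0.0663 1.0676 0.0804]
turn units [ 0.0586 -0.0034 -0.0245]
```

View pics/L4.png

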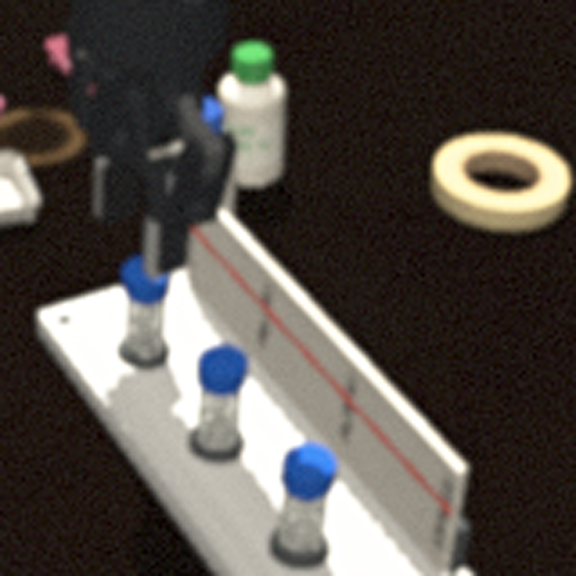

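Emit:
{"op": "send_rows", "data": {
  "moves": [0.05, 0, -0.02, 0.05, 0.2, 0.07, 0.1, 0, 0, 0, 0, 0.2, 0, 0.1, 0, 0, 0, 0, 0.1, 0, 0.1]
}}

```text
time: 11.82
tcp_pos: [0.5128, 0.0004, 0.0606]
tcp_rot: [-90.2, 0.1, -80.0]
ft_force: [0.3, 0.6, 0.4]
grip_width: 0.551
```

```bash
python3 st.py L .04
```

```text
11.8167 [0.5128 0.0004 0.0606] [-90.2411   0.0918 -80.0124] F [0.3272 0.5826 0.4053] gw 0.551452476506739
shift units [0.0291 0.5154 0.0395]
turn units [ 0.0351 -0.0018 -0.0134]
```

Emit:
{"op": "send_rows", "data": {
  "moves": [0.03, 0, -0.01, 0.01, 0.2, 0.04, 0.1, 0, 0, 0, 0, 0.2, 0, 0.1, 0, 0, 0, 0, 0.05, 0, 0.1, 0, 0, 0, 0, 0, 0, 0.1]
}}

```text
time: 12.15
tcp_pos: [0.5133, 0.0005, 0.0394]
tcp_rot: [-90.2, 0.1, -80.0]
ft_force: [-0.1, -0.7, 0.5]
grip_width: 0.546
```

```bash
python3 st.py L .04; python3 pic.py side L5 260 140 420 300 3.6
```

```text
12.15 [0.5133 0.0005 0.0394] [-90.174    0.072  -80.0101] F [-0.1101 -0.6691  0.4574] gw 0.5461501914699957
shift units [ 0.0297 -0.0152  0.0257]
turn units [ 0.0253 -0.0015 -0.0105]
```

View pics/L5.png

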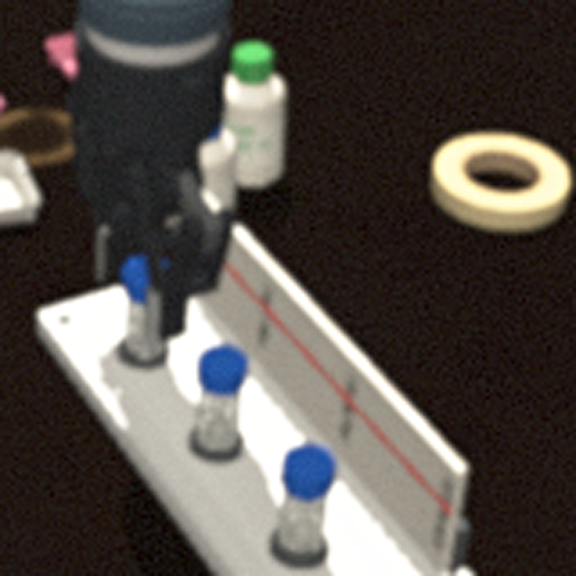

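The cap is now between the two fingers (near finger at crop 170,290, far finger at crop 103,250, cap at crop 135,275). Closing.

Emit:
{"op": "send_rows", "data": {
  "moves": [0.02, 0, -0.01, 0, 0, 0.02, -1, 0, 0, 0, 0, 0, 0, -1, 0, 0, 0, 0, 0, 0, -1, 0, 0, 0, 0, 0, 0, -1]
}}

```text
time: 12.53
tcp_pos: [0.5148, 0.0006, 0.0406]
tcp_rot: [-89.9, -0.0, -80.0]
ft_force: [-0.4, -0.5, 0.6]
grip_width: 0.294
```

Emit:
{"op": "send_rows", "data": {
  "moves": [0, 0, 0, 0, 0, 0, -1]
}}

```text
time: 12.62
tcp_pos: [0.5149, 0.0006, 0.0408]
tcp_rot: [-89.9, -0.0, -80.0]
ft_force: [-0.2, -0.0, -0.4]
grip_width: 0.293
```

Gripped: the opening is about 25 mm on the 26 mm cap. Lifting.

Emit:
{"op": "send_rows", "data": {
  "moves": [0, 0, 0, 0, -0.15, 0, -1, 0, 0, 0, 0, -0.25, 0, -1, 0, 0, 0, 0, -0.5, 0, -1, 0, 0, 0, 0, -0.6, 0, -1, 0, 0, 0, 0, -0.3, 0, -1]
}}

```text
time: 13.03
tcp_pos: [0.5116, 0.001, 0.1148]
tcp_rot: [-90.3, 0.1, -80.0]
ft_force: [0.4, -0.3, -0.6]
grip_width: 0.294
```

```bash
python3 st.py B .13; python3 pic.py side C1 220 100 420 300 2.9
```

```text
13.0333 [0.5116 0.001  0.1148] [-90.3198   0.0848 -80.0109] F [ 0.3904 -0.2605 -0.574 ] gw 0.2939048579833378
shift units [-4.4758 -0.3714 -0.2573]
turn units [ 0.0465 -0.0016 -0.0123]
```

View pics/C1.png

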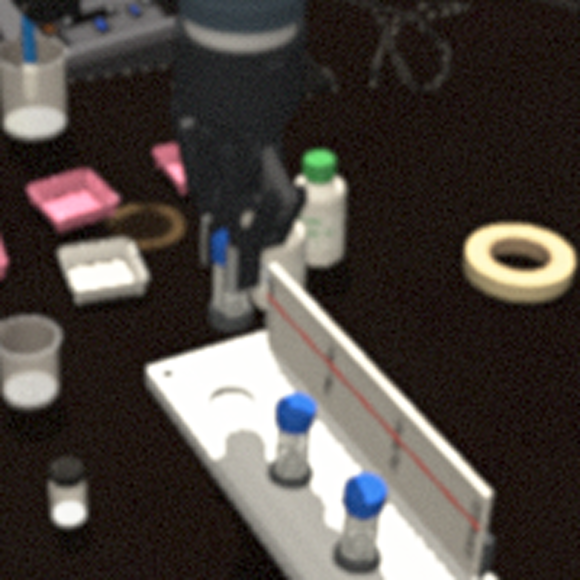

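The spring hangs upright in the grip (foot at crop 232,318), the left seat is empty and the other two springs are still seated. Now carrying it to the boat.

Emit:
{"op": "send_rows", "data": {
  "moves": [0.04, 0, -0.01, -0.4, -0.2, -0.04, -1, 0, 0, 0, -0.6, -0.1, -0.06, -1, 0, 0, 0, -0.7, 0, -0.06, -1, 0, 0, 0, -0.7, 0, -0.05, -1, 0, 0, 0, -0.7, 0, -0.05, -1]
}}

```text
time: 13.5
tcp_pos: [0.486, 0.1199, 0.1336]
tcp_rot: [-89.2, -0.3, -80.6]
ft_force: [-0.4, -0.4, -1.1]
grip_width: 0.29
```

```bash
python3 st.py B .1
```

```text
13.5 [0.486  0.1199 0.1336] [-89.2392  -0.29   -80.6492] F [-0.3557 -0.4089 -1.1027] gw 0.29013222130741
shift units [-1.4387  0.8307 -0.167 ]
turn units [-0.1104 -0.0941  0.0428]
```

Emit:
{"op": "send_rows", "data": {
  "moves": [-0.1, -0.09, 0.04, -0.6, 0, -0.08, -1, 0, 0, 0, -0.5, 0.2, -0.05, -1, 0, 0, 0, -0.25, 0.3, 0, -1, 0, 0, 0, -0.05, 0.2, 0, -1, 0, 0, 0, 0, 0, 0, -1]
}}

```text
time: 13.92
tcp_pos: [0.4722, 0.1662, 0.105]
tcp_rot: [-89.8, 0.8, -78.3]
ft_force: [0.2, -0.2, 0.1]
grip_width: 0.293
```

```bash
python3 st.py B .05; python3 pic.py side B1 180 110 340 270 3.6;python3 pic.py top B1t 180 160 340 280 3.6
```

```text
13.9167 [0.4722 0.1662 0.105 ] [-89.7617   0.7965 -78.2592] F [ 0.25   -0.1907  0.1201] gw 0.29317093724578763
shift units [-0.2173  1.3793  0.0007]
turn units [-0.0329  0.2529 -0.1164]
```

View pics/B1.png

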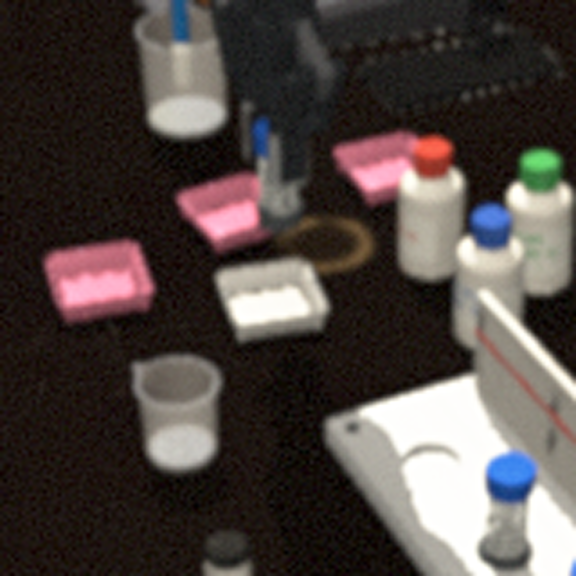

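View pics/B1t.png

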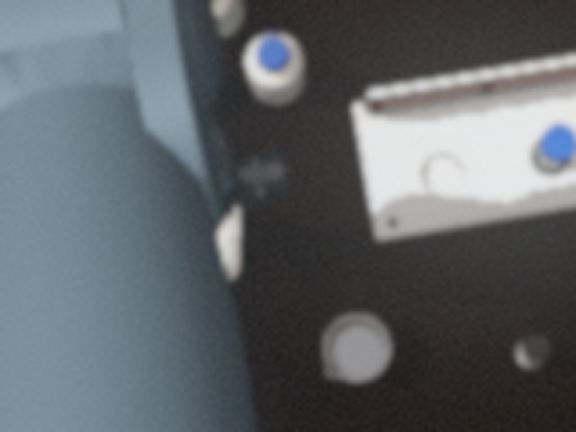

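The side view shows the foot (crop 280,215) hanging behind and above the white boat (crop 271,298). In the top view the arm hides the boat. I'll lower partway and check the alignment there.

Emit:
{"op": "send_rows", "data": {
  "moves": [-0.03, 0.25, -0.11, -0.18, 0.4, -0.03, -1, 0, 0, 0, 0, 0.4, 0, -1, 0, 0, 0, 0, 0.2, 0, -1, 0, 0, 0, 0, 0.05, 0, -1]
}}

```text
time: 14.35
tcp_pos: [0.4768, 0.1573, 0.0657]
tcp_rot: [-89.6, 0.6, -79.3]
ft_force: [-0.7, -0.4, -0.9]
grip_width: 0.295
```

```bash
python3 st.py B .035; python3 pic.py side B2 200 130 320 250 4.8
python3 - <<'E'
from h import *
s=get_state();p=s['tcp_pos'].copy()
f=p-[0,0,.0328]
print('foot bottom px crop',(proj('side',f)-[200,130])*4.8)
print('foot dropped',(proj('side',[p[0],p[1],.002])-[200,130])*4.8)
for c in [(.4705,.1745)]:
    for z,h in ((.002,.022),(.016,.0285)):
        print(z,[((proj('side',[c[0]+a*h,c[1]+b*h,z])-[200,130])*4.8).round() for a,b in((1,1),(1,-1),(-1,-1),(-1,1))])
E
```

```text
14.35 [0.4768 0.1573 0.0657] [-89.5718   0.5905 -79.2959] F [-0.6762 -0.4095 -0.8737] gw 0.29541158100600906
shift units [-0.469   0.7721 -0.0753]
turn units [-0.0618  0.1021 -0.0863]
foot bottom px crop [289.8505 280.5875]
foot dropped [291.1056 336.3402]
0.002 [array([303., 284.]), array([327., 337.]), array([233., 352.]), array([212., 298.])]
0.016 [array([312., 249.]), array([345., 317.]), array([222., 338.]), array([194., 268.])]
```

View pics/B2.png

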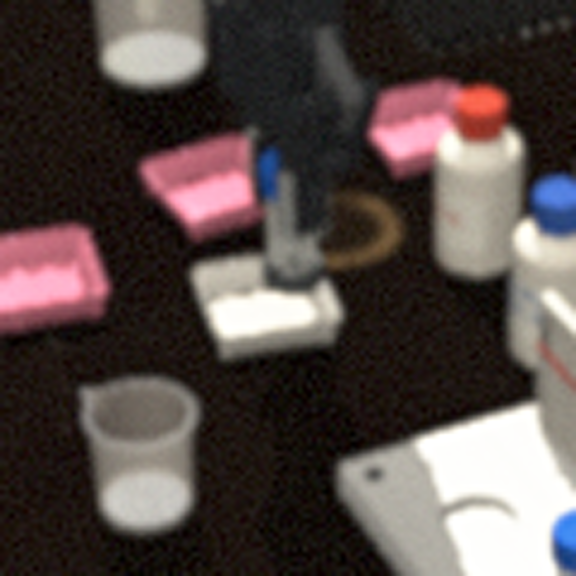

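The boat outline I computed, centred at (0.4705, 0.1745), matches the picture (rim corners about 190,267; 343,320). The foot at crop (296,272) still needs about 18 mm more along +y.

Emit:
{"op": "send_rows", "data": {
  "moves": [-0.06, 0.1, -0.08, -0.45, 0, -0.1, -1, 0, 0, 0, 0, 0, 0, -1, 0, 0, 0, 0, 0, 0, -1]
}}

```text
time: 14.65
tcp_pos: [0.4728, 0.1605, 0.0675]
tcp_rot: [-90.0, 0.7, -78.9]
ft_force: [0.5, -0.2, -0.4]
grip_width: 0.292
```

```bash
sed -i "s/'B':(0.4705,0.1755)/'B':(0.4695,0.1745)/" st.py; python3 st.py B .035
```

```text
14.65 [0.4728 0.1605 0.0675] [-89.9516   0.6994 -78.9109] F [ 0.5232 -0.202  -0.3791] gw 0.2919126820403148
shift units [-0.3491  0.818  -0.0149]
turn units [-0.0061  0.1584 -0.1018]
```

Emit:
{"op": "send_rows", "data": {
  "moves": [0, 0.15, -0.1, -0.3, 0, 0, -1, 0, 0, 0, -0.25, 0, 0, -1]
}}

```text
time: 14.82
tcp_pos: [0.4729, 0.1647, 0.069]
tcp_rot: [-89.8, 0.8, -78.5]
ft_force: [-0.5, -0.3, -0.9]
grip_width: 0.295
```

```bash
python3 st.py B .035
```

```text
14.8167 [0.4729 0.1647 0.069 ] [-89.8477   0.8305 -78.5229] F [-0.4795 -0.2941 -0.8674] gw 0.2951656626990248
shift units [-0.2447  0.8541 -0.0378]
turn units [-0.0206  0.2147 -0.1211]
```

```bash
python3 -c "
from h import *
s=get_state();print(s['joint_pos'],s['joint_vel'],s['joint_efforts'])"
```

```text
[ 11.4198  19.5352 -23.9339  46.3794   0.8306 179.9449] [ 5.5356  0.229   1.5533  0.5982  4.0355 -0.0707] [ -0.595  -40.7841  22.9851   0.0023  -0.0588   0.    ]
```

Joint 6 has reached its 180° limit, which is holding back the motion. The spring is round, so I'll turn the tool back by about 14° and then finish the shift.

Emit:
{"op": "send_rows", "data": {
  "moves": [0, -0.5, 0, 0, 0, 0, -1, 0, -0.5, 0, 0, 0, 0, -1, 0, -0.5, 0, 0, 0, 0, -1, 0, -0.3, 0, 0, 0, 0, -1, 0, 0, 0, 0, 0, 0, -1]
}}

```text
time: 15.23
tcp_pos: [0.4742, 0.1674, 0.0711]
tcp_rot: [-89.4, 0.8, -65.3]
ft_force: [-0.1, 0.0, -1.2]
grip_width: 0.294
```

```bash
python3 st.py B .06 -66;python3 -c "
from h import *
s=get_state();print(s['joint_pos'])"
```

```text
15.2333 [0.4742 0.1674 0.0711] [-89.4036   0.8396 -65.3461] F [-0.0894  0.0224 -1.1928] gw 0.2939760765137464
shift units [-0.2052  0.2811 -0.0359]
turn units [-0.086   0.0945 -0.1226]
[ 11.624   19.4151 -23.7503  46.4427   0.9524 166.9777]
```

Emit:
{"op": "send_rows", "data": {
  "moves": [-0.08, 0, -0.12, -0.18, 0, -0.04, -1, 0, 0, 0, 0, 0, 0, -1]
}}

```text
time: 15.4
tcp_pos: [0.4698, 0.174, 0.0717]
tcp_rot: [-89.9, -0.0, -65.5]
ft_force: [0.4, -1.2, -0.4]
grip_width: 0.292
```

```bash
python3 st.py B .06 -66
```

```text
15.4 [0.4698 0.174  0.0717] [-89.937   -0.0353 -65.4727] F [ 0.4066 -1.2255 -0.3523] gw 0.29220786157647394
shift units [-0.0136  0.2935 -0.0017]
turn units [-0.0092  0.0767  0.0051]
```

Now lowering to a foot height of about 10 mm for an alignment check.

Emit:
{"op": "send_rows", "data": {
  "moves": [0, 0, 0, -0.01, 0.25, 0, -1, 0, 0, 0, 0, 0.25, 0, -1, 0, 0, 0, 0, 0.1, 0, -1, 0, 0, 0, 0, 0, 0, -1]
}}

```text
time: 15.73
tcp_pos: [0.4695, 0.1758, 0.0455]
tcp_rot: [-89.9, -0.1, -65.4]
ft_force: [0.3, -0.5, 0.1]
grip_width: 0.291
```

```bash
python3 st.py B .035 -66; python3 pic.py side B3 200 130 320 250 4.8
```

```text
15.7333 [0.4695 0.1758 0.0455] [-89.8897  -0.0647 -65.4243] F [ 0.3053 -0.4846  0.1467] gw 0.2914701078000077
shift units [ 0.0281  0.2625 -0.0138]
turn units [-0.0161  0.0837  0.0093]
```

View pics/B3.png

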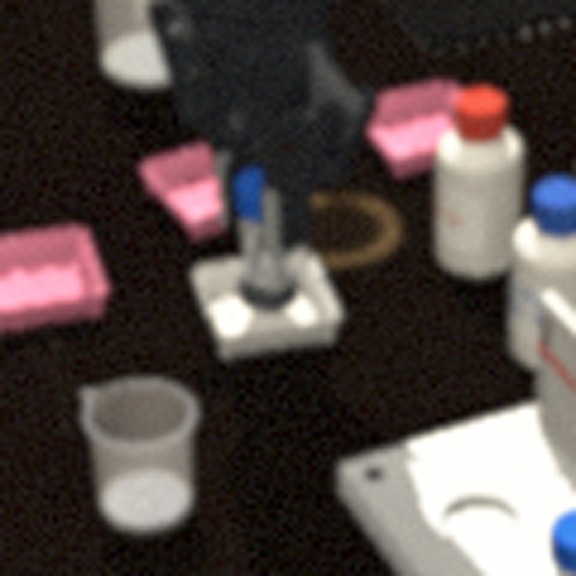

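The foot (crop 268,290) is centred over the boat floor (crop 268,317) and will land near the middle. Lowering gently.

Emit:
{"op": "send_rows", "data": {
  "moves": [-0.01, 0, 0, 0.02, 0.1, -0.01, -1, 0, 0, 0, 0, 0.08, 0, -1, 0, 0, 0, 0, 0.05, 0, -1, 0, 0, 0, 0, 0, 0, -1]
}}

```text
time: 16.12
tcp_pos: [0.4693, 0.1742, 0.0352]
tcp_rot: [-90.0, -0.1, -65.5]
ft_force: [0.0, -0.1, -0.7]
grip_width: 0.296
```

```bash
python3 st.py B .035 -66
```

```text
16.1167 [0.4693 0.1742 0.0352] [-90.0254  -0.0555 -65.482 ] F [ 0.03   -0.0996 -0.6976] gw 0.2958524436824761
shift units [-0.0039  0.0056  0.0072]
turn units [0.0037 0.0753 0.0081]
```

Force is still about −0.7 N, so the spring is still hanging. I'll go a little lower until it touches.

Emit:
{"op": "send_rows", "data": {
  "moves": [0, 0, 0, 0, 0.04, 0, -1, 0, 0, 0, 0, 0.03, 0, -1]
}}

```text
time: 16.28
tcp_pos: [0.4698, 0.1742, 0.0326]
tcp_rot: [-90.0, -0.1, -65.5]
ft_force: [0.5, 0.3, 0.7]
grip_width: 0.294
```

Emit:
{"op": "send_rows", "data": {
  "moves": [0, 0, 0, 0, 0.03, 0, -1, 0, 0, 0, 0, 0.02, 0, -1]
}}

```text
time: 16.45
tcp_pos: [0.4701, 0.1743, 0.0309]
tcp_rot: [-89.9, -0.1, -65.5]
ft_force: [-0.7, -0.3, 1.8]
grip_width: 0.295
```

Contact at +1.8 N. I'll ease off a little and release.

Emit:
{"op": "send_rows", "data": {
  "moves": [0, 0, 0, 0, -0.04, 0, -1, 0, 0, 0, 0, 0, 0, -1]
}}

```text
time: 16.62
tcp_pos: [0.4701, 0.1743, 0.0328]
tcp_rot: [-89.9, -0.1, -65.5]
ft_force: [-0.9, 0.7, 0.9]
grip_width: 0.294
```

Emit:
{"op": "send_rows", "data": {
  "moves": [0, 0, 0, 0, 0, 0, -0.2, 0, 0, 0, 0, 0, 0, 0.0, 0, 0, 0, 0, 0, 0, 0.1, 0, 0, 0, 0, 0, 0, 0.1]
}}

```text
time: 16.95
tcp_pos: [0.4708, 0.1745, 0.0332]
tcp_rot: [-89.8, -0.1, -65.5]
ft_force: [0.1, -0.6, 0.0]
grip_width: 0.545
```

```bash
python3 st.py B .1 -66; python3 pic.py side B4 200 130 320 250 4.8
```

```text
16.95 [0.4708 0.1745 0.0332] [-89.8468  -0.0862 -65.5024] F [ 0.0666 -0.5659  0.043 ] gw 0.5446559747161736
shift units [-0.0118 -1.6712 -0.0249]
turn units [-0.0223  0.0724  0.0124]
```

View pics/B4.png

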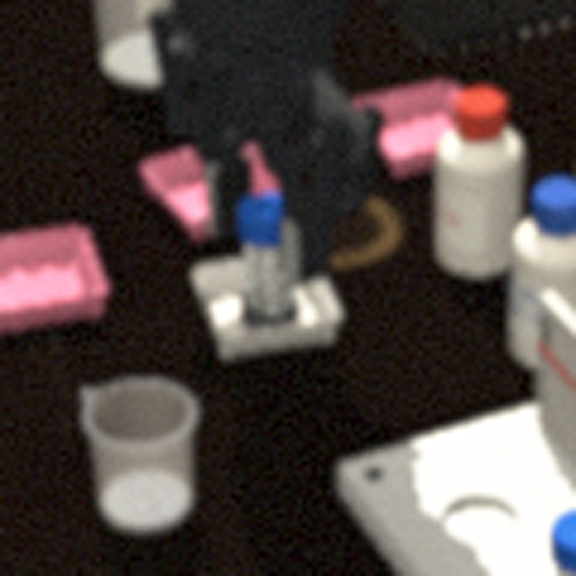

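The spring stands upright in the boat (cap at crop 262,215, foot at 270,308) and both fingers are clear of it. I'll retreat straight up, keeping clear of the bottles.

Emit:
{"op": "send_rows", "data": {
  "moves": [0, 0, 0, 0, -0.2, 0, 0.1, 0, 0, 0, 0, -0.3, 0, 0.1, 0, 0, 0, 0, -0.6, 0, 0.1, 0, 0, 0, 0, -0.7, 0, 0.1, 0, 0, 0, 0, -0.7, 0, 0.1]
}}

```text
time: 17.42
tcp_pos: [0.4645, 0.173, 0.1318]
tcp_rot: [-90.7, 0.1, -65.5]
ft_force: [0.4, 0.1, -0.1]
grip_width: 0.546
```

Emit:
{"op": "send_rows", "data": {
  "moves": [0, 0, 0, 0.5, -0.5, -0.3, 0.1, 0, 0, 0, 0.6, -0.3, -0.3, 0.1, 0, 0, 0, 0.6, 0, -0.3, 0.1, 0, 0, 0, 0.4, 0, -0.3, 0.1, 0, 0, 0, 0, 0, 0, 0.1]
}}

```text
time: 17.83
tcp_pos: [0.4617, 0.0753, 0.177]
tcp_rot: [-89.7, -0.3, -65.2]
ft_force: [-0.2, 0.3, -0.5]
grip_width: 0.554
```

```bash
python3 st.py B .1 -66; python3 pic.py side F1 190 120 410 360 2.4; python3 pic.py top F1t 170 150 400 280 3.4
```

```text
17.8333 [0.4617 0.0753 0.177 ] [-89.7095  -0.2706 -65.2113] F [-0.1923  0.296  -0.5364] gw 0.5536486956645742
shift units [-2.1795  1.922   1.2074]
turn units [-0.0425  0.1148  0.0391]
```

View pics/F1.png

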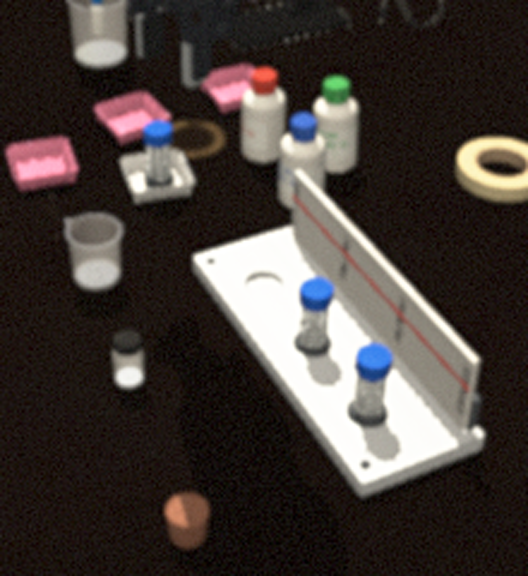

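View pics/F1t.png

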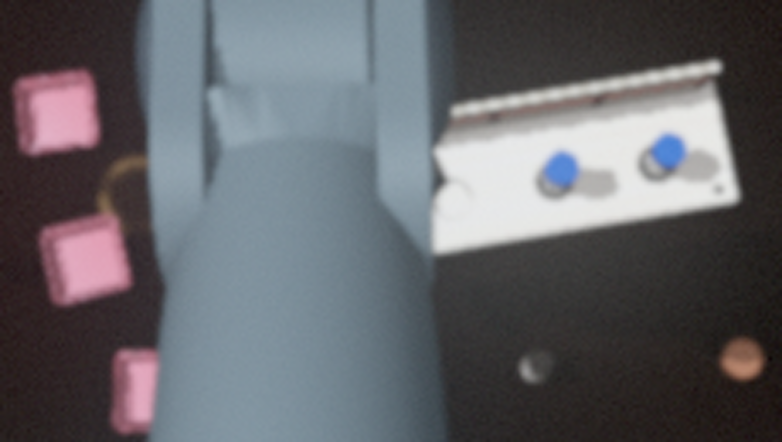

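The side view shows the weak spring upright in the white boat (crop 158,155). The two good springs are in their seats (315,315 and 371,383), and the beaker, vial and stopper have not moved. The arm is clear of everything, so I'll let it settle for a moment and hand in.

Emit:
{"op": "send_rows", "data": {
  "moves": [0, 0, 0, 0, 0, 0, 0.1, 0, 0, 0, 0, 0, 0, 0.1]
}}

```text
time: 18.1
tcp_pos: [0.4619, 0.0789, 0.1766]
tcp_rot: [-89.7, -0.1, -65.1]
ft_force: [-0.7, -0.2, 0.5]
grip_width: 0.552
```

```bash
python3 -c "
from rig import *
s=get_state();print(s['time'],s['joint_vel'],s['ft_force']);print(job_done())"
```

```text
18.1 [ 0.98494029  0.26314752 -0.08059092  0.15853398  0.41895854  0.37138388] [-0.70964706 -0.19513795  0.45675544]
the job is handed in; nothing more can be done
None
```

The weak spring was the left one. It now stands upright in the white weighing boat, and I handed the job in at 18.1 s.

**Pressing:** I pressed each cap to about 12 N and held it for about a second. The red line is at 55 mm.

| Spring | Cap top under load | Result |
|---|---|---|
| Right | about 61 mm | good |
| Middle | about 61 mm | good |
| Left | about 48 mm (roughly 560 N/m) | weak |

**Last check:** The final side picture showed:
- the weak spring upright in the boat;
- the other two springs in their seats;
- the beaker, vial and stopper where they started;
- the gripper touching nothing.

The arm hid the boat in the last top picture, so only the side view confirms the placing.

**Not quite smooth:**
- While loading the right spring the force briefly read 14.4 N before I settled it near 12 N. That was the highest reading seen, under the 16 N limit.
- The force readings carry about 1 N of noise, and a sideways force of 2–4 N was present while pressing.
- On the way to the boat joint 6 stopped at the end of its range (179.94° read), so I turned the tool back about 14° before lowering the spring.

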